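# Hook and snap a battery pack into a handheld's bay

### The job

Fit the battery pack with the blue label into the battery bay of the opened device: hook its brass-contact end under the fixed yellow lip with the other end raised, and let go so that it leans on the red spring catch. Then press the raised end down, without gripping the pack, until it drops flat in the bay and the catch snaps shut over it. Leave the orange-labelled pack and the other things on the bench where they are.

Things in the scene. Friction and masses are not known exactly. Their poses are not given: they have to be found in the camera images.
- device: Fixed grey opened device chassis, 180 x 130 mm, deck top 18 mm above the bench, a rectangular battery bay in its middle. Origin: centre of the underside, under the bay's centre; z up, x along the bay from the yellow lip to the red catch, y across. All x and z numbers of bay, lip and catch below are in this frame. Parts on the deck beside the bay stand at most 1.5 mm proud.
- bay (a point): Centre of the bay's floor, z = 6 mm; axes as the device. The bay is 86 mm along x (walls at x = -43 and +43 mm) and 47.6 mm across y. Side walls reach the deck (z = 18 mm) with a 2.5 mm chamfer on top; the wall at the catch end is only 7 mm high (top z = 13 mm), chamfered too.
- lip (a point): Middle of the free lower edge of the fixed yellow lip at the bay's -x end: x = -38, z = 24.5 mm; axes as the device. It overhangs the bay from x = -43 to -38 mm, is 44 mm wide, 4 mm thick (top z = 28.5 mm). The pack cannot go in flat from above: its contact end goes first, the other end raised about 0.3 to 0.45 rad, down to the floor, then back under the lip.
- catch (a joint): Red spring catch at the bay's +x end, 24 mm wide; travel in m along the device's +x: 0 shut, 0.009 fully back. Shut, its nose reaches 5 mm over the bay (tip x = 38 mm, underside z = 23.5 mm), with a 65 degree ramp above up to z = 35 mm. The pack's end pressed down on the ramp drives it back (about 3 to 8 N); it springs shut over the seated pack. The pack's own weight does not open it.
- pack_center (a point): The battery pack to fit: black block with a blue label on top, 84 x 46 x 16 mm (x, y, z), about 0.14 kg, lying flat on the bench with the label up. This point is its centre; its -x end carries the four brass contacts (brass strips also show on top at this end), z is up out of the label.
- pack_toe (a point): Middle of the lower edge of the pack's contact (-x) end: 42 mm along -x and 8 mm along -z from the pack's centre; same axes as the pack. With the pack home it lies about at x = -42, z = 6 mm in the device's frame.
- spare_center (a point): Centre of another pack of the same size and shape but with an orange label: not to be used or moved.
- driver: Loose screwdriver with a yellow handle, 190 mm long, lying on the bench; a bystander.
- fan: Loose black fan module, 60 x 60 x 11 mm; a bystander.
- board: Loose green circuit board, 90 x 50 x 7 mm; a bystander.
- cleaner: White bottle with a blue band, 54 mm across, 90 mm tall; a bystander.
- spudger: Black pry stick, 150 x 10 x 6 mm; a bystander.
There are look-alikes about, which are no part of the job. There is more than one size of the device; the job needs the smaller.

How it is judged:
By the outcome, as a careful person would: the job done as asked, in the order asked, and still so for the second after the job is handed in, with the robot touching nothing.
It also fails if it takes over 42 s, if anything falls off the work surface, if the arm or the gripper's body presses on something with over 40 N, if the wrist force passes 120 N, or if a joint passes its speed limit or range.

### The arm

A 6-joint arm with a two-finger parallel gripper is mounted at the origin on the work surface. World frame = base frame: x ahead of the robot, y to its left, z up, the work surface at z = 0. Lengths are in m, angles in degrees, forces in N, time in s.
With the tool pointing down it reaches from about 0.375 to 0.9 m from the base axis. Payload 3.1 kg.
Tool frame: the origin (TCP) lies at the very end of the fingers, on their centre line; the grasp point (between the pads) lies 19 mm behind it; z points along the fingers, y is the direction in which the jaws open and shut (so a half turn about z gives the same grasp; the last joint's range is limited). The gripper opens to 87 mm and grips with 3 to 60 N. Pads are 19 mm wide; open, the fingers measure 117 mm over their backs; the gripper's body (75 mm by 190 mm) begins 51 mm behind the grasp point.
Start: joints at [-78.524, 30.224, 82.088, -0, 67.689, -10.227], TCP at [0.231, -0.581, 0.223] pointing down, gripper open.
Joint ranges: [-176.69, 176.69], [-43.24, 126.21], [12.49, 139.97], [-82, 262], [0, 151.66], [-163.58, 163.58]. Speed limits (degrees/s): [159.86, 159.86, 180, 180, 180, 180].

### API

Orientations are given as a 3x3 rotation matrix whose columns are the frame's x, y, z axes.
In Python, from rig import bot gives the robot as it stands. The module is installed in compiled form; this text tells all that it offers.
- The arm moves only by the tool play_rows, never from a script. Its argument "targets" is a list of rows, each a list of 7 numbers: the closure, from 0 (fully open) to 1 (shut), then the shift along the world's x, y, z in m, then the turn, a rotation vector about the world's x, y, z in rad. A call has 1 to 12 rows; each row shifts and turns the commanded pose from where the row before left it; what a row does not reach is not made up. A row lasts 1/8 s, in which the tool goes at most 62.5 mm and 10.7 degrees, less where a joint would pass 70% of its speed; a pose out of reach is approached as far as the arm can. A call with a gripper value outside its range is refused whole. The fingers move at their own pace and stop on an object; the grip force is fixed at half the most. Time passes only in rows, so rows that do not move let the fingers close. It gives the time, the measured TCP pose, the force and the opening at its end, in the units of the state.
- bot.read_state(): the state, without advancing time (a new reading comes with each control period).
- bot.capture(name): name is "scene" or "top"; returns the picture (400x640x3 uint8, blue, green, red); there is no depth.
- bot.get_calibration(name): a dict with "fx", "fy", "cx", "cy" (pixels), "R" (3x3) and "t" (3): a world point X has camera coordinates R X + t. Camera axes: x right, y down, z forward; pixel columns grow to the right and rows downward; lengths in m; the calibration is good to about 2 mm. A picture is of the moment at which its call begins. get_calibration takes no time and is no camera call.
- bot.hand_in(): hands the job in, once; it reports no verdict.
The state is a dict: "time_s": time; "joint_positions": joint angles; "qvel": joint speeds; "tau": joint torques, N m; "position": TCP position; "tcp_rot": TCP orientation; "force": force on the tool from outside, world axes, zero at the start; "moment": the same for the moment, N m; "opening": opening from 0.0 (shut) to 1.0 (fully open).
Only numpy, scipy, OpenCV 4.12 (cv2) and the standard library are available. Lean on these libraries where they do the work, as an engineer would, in place of code of your own. Each camera call takes 0.05 s, during which the arm holds its last target. There are 200 camera calls.

## Working session

There is one attempt and no reset: what is moved stays moved. The work goes in short steps, Python scripts to look and compute and a tool call to move; the robot and the scene stay as the last step left them, time stands still between calls to the robot, and variables do not carry over. Pictures are saved under pics/ and viewed, about 8 in all and at most 12, crops included, and the job is handed in when it is done.

Besides the shell and the picture viewer there is one more tool, called after ">>>" as name([rows], argument=value, ...), one row to a line, values as JSON. play_rows: Moves the arm, as the interface text tells. Its arguments: {"type":"object","properties":{"targets":{"type":"array","items":{"type":"array","items":{"type":"number"}}}},"required":["targets"]}

```bash
mkdir -p pics
python3 - <<'E'
from rig import bot
import cv2
for n in("scene","top"):
    im=bot.capture(n); cv2.imwrite(f"pics/{n}0.png",im)
    c=bot.get_calibration(n); print(n,{k:(v.tolist() if hasattr(v,'tolist') else v) for k,v in c.items()})
s=bot.read_state();print(s['time_s'],s['position'],s['tcp_rot'],s['opening'],s['force'])
E
```

```text
scene {'fx': 507.2467491344612, 'fy': 507.2467491344612, 'cx': 320.9614564787941, 'cy': 201.00768352074797, 'R': [[0.8291705317773667, 0.5586345360661342, -0.02009189752646171], [0.35847073607411156, -0.558963170122015, -0.7477024179616059], [-0.42892302410866623, 0.6127704542170113, -0.6637299223540811]], 't': [-0.38836207320297256, -0.1636373227014041, 1.6390291914524087]}
top {'fx': 478.40408340839605, 'fy': 478.40408340839605, 'cx': 323.1250257979851, 'cy': 197.74932185313858, 'R': [[-0.009946487705686064, -0.9999273885545277, 0.0068033080808700365], [-0.9984834354139233, 0.009563249540035096, -0.054215988990746374], [0.05414699055654296, -0.0073322490927144775, -0.9985060548323741]], 't': [-0.013457055172897052, 0.5056149488978822, 1.3745694766789005]}
0.1 [ 0.23101785 -0.58002416  0.22166735] [[ 9.29105988e-01  3.69813329e-01 -4.06813042e-04]
 [ 3.69813405e-01 -9.29104073e-01  1.91491119e-03]
 [ 3.30188027e-04 -1.92960037e-03 -9.99998084e-01]] 1.0016014512932125 [-0.04930888  0.59307525  0.56021874]
```

View pics/scene0.png

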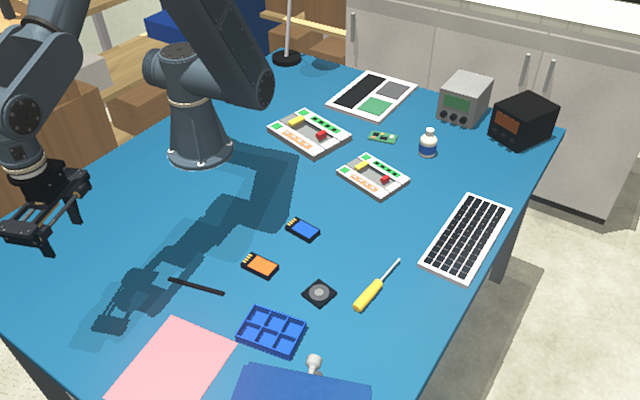

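View pics/top0.png

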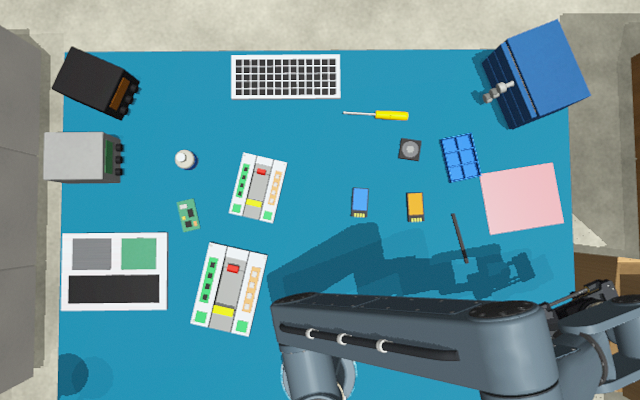

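The top view shows two devices, one at (258,188) and one at (229,288). 180 mm should span about 63 px, which fits the one at (258,188); the other is larger. The blue pack is at (360,201) with its brass end toward the robot, and the orange spare is at (415,206). I'll confirm in an enlarged crop.

Run:
```python
import cv2,numpy as np
t=cv2.imread("pics/top0.png");s=cv2.imread("pics/scene0.png")
f=lambda im,x,y,w,h,k:cv2.resize(im[y:y+h,x:x+w],None,fx=k,fy=k,interpolation=cv2.INTER_CUBIC)
a=f(t,223,148,70,80,5.0); b=f(t,340,178,40,50,8.0)
c=f(s,330,145,85,60,4.1); 
a=cv2.resize(a,(350,400));b=cv2.resize(b,(320,400))
out=np.zeros((400,670,3),np.uint8);out[:,:350]=a;out[:,350:]=b
cv2.imwrite("pics/crop1.png",out)
```

```text
(no output)
```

View pics/crop1.png

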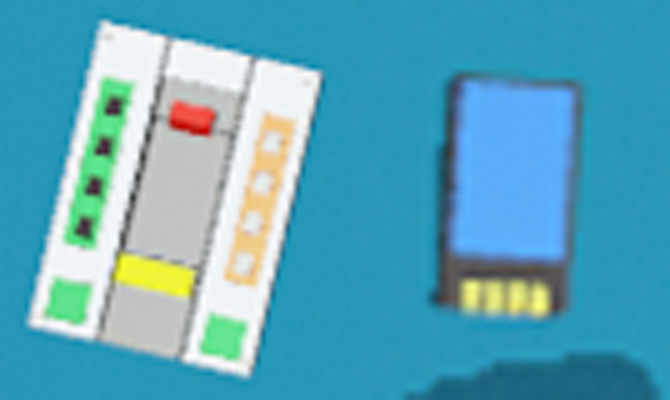

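The crop confirms both. The smaller device has its yellow lip near top px (254,203) and its red catch near (261,172). The blue-labelled pack is at (360,201) with the brass end at the bottom. Next I'll fit both poses in the two views.

```bash
cat > h.py <<'E'
import cv2,numpy as np
from scipy.optimize import least_squares
from rig import bot
CAL={n:bot.get_calibration(n) for n in("scene","top")}
def proj(n,X):
    c=CAL[n];Y=np.asarray(X)@np.array(c["R"]).T+np.array(c["t"])
    return np.c_[c["fx"]*Y[:,0]/Y[:,2]+c["cx"],c["fy"]*Y[:,1]/Y[:,2]+c["cy"]]
def unproj(n,uv,z):
    c=CAL[n];R=np.array(c["R"]);o=-R.T@np.array(c["t"])
    d=R.T@np.array([(uv[0]-c["cx"])/c["fx"],(uv[1]-c["cy"])/c["fy"],1]);return o+d*(z-o[2])/d[2]
def pts(p,L):  # local -> world
    c,s=np.cos(p[2]),np.sin(p[2]);L=np.asarray(L,float)
    return np.c_[p[0]+c*L[:,0]-s*L[:,1],p[1]+s*L[:,0]+c*L[:,1],L[:,2]]
K=6
def contour(im,box,fn):
    x,y,w,h=box;u=cv2.resize(im[y:y+h,x:x+w],None,fx=K,fy=K,interpolation=cv2.INTER_CUBIC)
    m=fn(u.astype(float)).astype(np.uint8)
    m=cv2.morphologyEx(m,cv2.MORPH_OPEN,np.ones((5,5)))
    C,_=cv2.findContours(m,cv2.RETR_EXTERNAL,cv2.CHAIN_APPROX_NONE);C=max(C,key=cv2.contourArea)
    c=cv2.convexHull(C)[:,0]; H=C[:,0]
    return (H+.5)/K-.5+[x,y], m
def fitbox(cons,size,p0):
    l,w,h=size;B=[[a*l/2,b*w/2,z] for a in(-1,1) for b in(-1,1) for z in(0,h)]
    def r(p):
        o=[]
        for n,c in cons.items():
            hull=cv2.convexHull(proj(n,pts(p,B)).astype(np.float32))
            o+=[cv2.pointPolygonTest(hull,tuple(map(float,q)),True) for q in c]
        return np.array(o)
    s=least_squares(r,p0,loss="soft_l1",f_scale=.4,diff_step=1e-3,x_scale=[.01,.01,.05]);return s.x,np.abs(r(s.x)).mean()
E
python3 - <<'E'
from h import *
I={n:cv2.imread(f"pics/{n}0.png") for n in("scene","top")}
bg=lambda im,px:im[px[1]-1:px[1]+2,px[0]-1:px[0]+2].reshape(-1,3).mean(0)
for nm,size,b,z,cen in(("dev",(.18,.13,.018),dict(top=(220,145,76,86),scene=(328,143,90,62)),.018,(258,188)),
                 ("pack",(.084,.046,.016),dict(top=(345,180,31,44),scene=(280,211,46,38)),.016,(360,201))):
    con={};vis=[]
    for n in b:
        x,y,w,h=b[n];t=bg(I[n],(x+2,y+2))
        # table is blue with R far below B; foreground: chroma differs from table
        if nm=="dev": fn=lambda u:(u[...,2]>(t[2]+170)/2)
        else:
            tt=t/np.linalg.norm(t)
            fn=lambda u:((u[...,2]/(u[...,0]+1)>.27+0*u[...,0]))
        con[n],m=contour(I[n],b[n],fn);print(nm,n,t.round(),con[n].min(0),con[n].max(0))
        v=cv2.resize(I[n][y:y+h,x:x+w],None,fx=K,fy=K);q=np.round((con[n]-[x,y]+.5)*K).astype(int);v[q[:,1].clip(0,v.shape[0]-1),q[:,0].clip(0,v.shape[1]-1)]=(255,0,255);vis.append(v[:380,:400])
    p0=np.r_[unproj("top",cen,z)[:2],-.2 if nm=="dev" else 0]
    for k in(("top",),("scene",),("top","scene")):print(nm,k,*fitbox({n:con[n] for n in k},size,p0))
    o=np.zeros((380,800,3),np.uint8)
    for i,v in enumerate(vis):
        v=v[:380];o[:v.shape[0],400*i:400*i+v.shape[1]]=v
    cv2.imwrite(f"pics/{nm}_c.png",o)
a,b=(cv2.imread(f"pics/{n}_c.png") for n in("dev","pack"))
cv2.imwrite("pics/cc.png",cv2.resize(np.vstack([a,b]),(630,598)))
E
```

```text
dev top [184. 150.  39.] [227.91666667 151.58333333] [286.91666667 223.08333333]
dev scene [246. 246. 248.] [335.91666667 152.08333333] [409.25 198.25]
dev ('top',) [ 0.537751    0.17195681 -0.23834323] 0.29966781031243667
dev ('scene',) [ 0.52673239  0.17729186 -0.24216405] 5.764441253699108
dev ('top', 'scene') [ 0.53739327  0.17220284 -0.23846435] 3.347895646997844
pack top [184. 151.  41.] [350.08333333 186.41666667] [369.08333333 217.75      ]
pack scene [126. 100.  50.] [279.58333333 210.58333333] [325.41666667 248.41666667]
pack ('top',) [ 0.49165453 -0.12426636  0.        ] 0.6882146478270657
pack ('scene',) [ 0.49477129 -0.12653858  0.        ] 10.211106902573626
pack ('top', 'scene') [ 4.92074762e-01 -1.24349721e-01  9.73586348e-06] 6.867032381172022
```

View pics/cc.png

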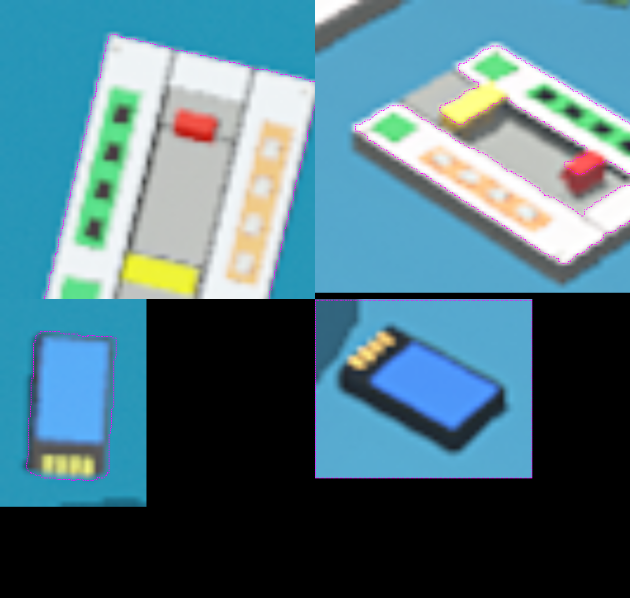

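The top-view contours are clean. The scene-view thresholds are wrong, so I'll redo those, using only the top face for the device because its sides are dark.

```bash
sed -i 's/def fitbox(cons,size,p0):/def fitbox(cons,size,p0,z0=0):/; s/for z in(0,h)\]/for z in(z0,h)]/; s/diff_step=1e-3,x_scale=\[.01,.01,.05\]/x_scale=[.01,.01,.05]/; s/s=least_squares(r,p0,/S=np.array([1e-2,1e-2,1e-1]);r0=r;r=lambda q:r0(q*S);s=least_squares(r,np.array(p0)\/S,diff_step=1e-3,/; s/;return s.x,np.abs(r(s.x)).mean()/;return s.x*S,np.abs(s.fun).mean()/; s/,x_scale=\[.01,.01,.05\]//' h.py
cat > fit0.py <<'E'
from h import *
I={n:cv2.imread(f"pics/{n}0.png") for n in("scene","top")}
R=lambda u:u[...,2]>125
P={"top":lambda u:u[...,2]/(u[...,0]+1)>.27,"scene":lambda u:(u[...,0]<120)|(u[...,1]/(u[...,0]+1)<.7)|(u[...,2]>u[...,0])}
D={}
for n,b in dict(top=(220,145,76,86),scene=(328,143,90,62)).items(): D[n]=cv2.convexHull(contour(I[n],b,R)[0].astype(np.float32))[:,0]
def dens(h): # resample hull edges
    h=np.r_[h,h[:1]];return np.vstack([a+(b-a)*np.linspace(0,1,max(2,int(np.hypot(*(b-a))*3)))[:,None] for a,b in zip(h[:-1],h[1:])])
D={n:dens(h) for n,h in D.items()}
Q={n:contour(I[n],b,P[n])[0] for n,b in dict(top=(345,180,31,44),scene=(280,211,46,38)).items()}
if __name__=="__main__":
  for nm,C,size,z0,p0 in(("dev",D,(.18,.13,.018),.0179,(.537,.172,-.23)),("pack",Q,(.084,.046,.016),0,(.49,-.124,-.05))):
    for k in(("top",),("scene",),("top","scene")):print(nm,k,*fitbox({n:C[n] for n in k},size,p0,z0))
  print([ (c.min(0),c.max(0)) for c in Q.values()])
  # colour checks on the device: lip bay edge centre & red catch centre
  for n,(x,y,w,h) in dict(top=(225,150,66,75),scene=(330,148,85,55)).items():
    u=I[n][y:y+h,x:x+w].astype(int)
    for c,m in(("yel",(u[...,2]>180)&(u[...,1]>180)&(u[...,0]<140)),("red",(u[...,2]>130)&(u[...,1]<90))):
        v,w_=np.nonzero(m);print(n,c,len(v),w_.mean()+x,v.mean()+y, unproj(n,(w_.mean()+x,v.mean()+y),.0285 if c=="yel" else .033))
E
python3 fit0.py
```

```text
dev ('top',) [ 0.53744166  0.17124966 -0.23852503] 0.5701044288286468
dev ('scene',) [ 0.53811837  0.17022913 -0.238679  ] 0.8008153931811031
dev ('top', 'scene') [ 0.53755882  0.1710257  -0.23884343] 0.6799581834543883
pack ('top',) [ 0.49201245 -0.12431428 -0.07746539] 0.5866975537453655
pack ('scene',) [ 0.49140805 -0.12365339 -0.0834685 ] 0.2844998440064154
pack ('top', 'scene') [ 0.49158871 -0.12395881 -0.08059202] 0.4476413107813828
[(array([350.08333333, 186.41666667]), array([369.08333333, 217.75      ])), (array([284.58333333, 216.58333333]), array([319.75, 242.75]))]
top yel 161 262.83229813664593 195.86335403726707 [0.51173631 0.15465629 0.0285    ]
top red 37 260.9189189189189 171.6216216216216 [0.58115777 0.15938683 0.033     ]
scene yel 77 362.53246753246754 172.57142857142858 [0.51574822 0.14936003 0.0285    ]
scene red 42 384.73809523809524 179.04761904761904 [0.58742358 0.15281566 0.033     ]
```

Device (x, y, yaw) = (0.5376, 0.1710, -0.2388) and pack = (0.4916, -0.1240, -0.0806); the two views agree to about 1 mm. I'll move above the pack, gripping 15 mm toward its raised-end side.

>>> play_rows([
  [0,0.023,0.038,0,0,0,-0.077],
  [0,0.023,0.038,0,0,0,-0.077],
  [0,0.023,0.038,0,0,0,-0.077],
  [0,0.023,0.038,0,0,0,-0.077],
  [0,0.023,0.038,0,0,0,-0.077],
  [0,0.023,0.038,0,0,0,-0.0745],
  [0,0.023,0.038,-0.02,0,0,0],
  [0,0.023,0.038,-0.02,0,0,0],
  [0,0.023,0.038,-0.02,0,0,0],
  [0,0.023,0.038,-0.02,0,0,0],
  [0,0.023,0.038,-0.02,0,0,0],
  [0,0.0226,0.037,-0.02,0,0,0],
])

```text
time_s: 1.6
position: [0.5073, -0.1244, 0.1017]
tcp_rot: [[0.997, -0.081, -0.0], [-0.081, -0.997, 0.0], [-0.0, -0.0, -1.0]]
force: [0.5, -0.8, 0.1]
opening: 0.999
```

>>> play_rows([
  [0,-0.0007,-0.0008,-0.03,0,0,0],
  [0,0,0,-0.03,0,0,0],
  [0,0,0,-0.025,0,0,0],
  [0,0,0,-0.0135,0,0,0],
  [0,0,0,0,0,0,0],
])

```text
time_s: 2.22
position: [0.5055, -0.1263, 0.0033]
tcp_rot: [[0.997, -0.081, -0.002], [-0.081, -0.997, 0.001], [-0.002, -0.001, -1.0]]
force: [0.6, 0.1, -0.1]
opening: 0.997
```

>>> play_rows([
  [1,0,0,0,0,0,0],
  [1,0,0,0,0,0,0],
  [1,0,0,0,0,0,0],
  [1,0,0,0,0,0,0],
  [1,0,0,0,0,0,0],
  [1,0,0,0,0,0,0],
  [1,0,0,0.02,0,0,0],
  [1,0,0,0.03,0,0,0],
  [1,0,0,0.04,0,0,0],
  [1,0,0,0.03,0,0,0],
  [1,0,0,0,0,0,0],
])

```text
time_s: 3.6
position: [0.5074, -0.1271, 0.1258]
tcp_rot: [[0.997, -0.08, 0.004], [-0.08, -0.997, -0.002], [0.005, 0.002, -1.0]]
force: [-0.1, -1.0, -2.3]
opening: 0.519
```

The grip is confirmed (opening 0.519 ≈ 45 mm). Next: the TCP targets for the tilted entry.

```bash
cat > tgt.py <<'E'
from h import *
from scipy.spatial.transform import Rotation as Ro
DEV=np.array([.5376,.1710,-.2388])
CT=np.array([-.0140,0,-.0047])   # pack centre in the tool frame
def Rp(th): return (Ro.from_euler('z',DEV[2])*Ro.from_rotvec([0,-th,0])).as_matrix()
F=np.diag([1,-1,-1.])
def tcp(tx,tz,th,ty=0):
    R=Rp(th);toe=pts(DEV,[[tx,ty,tz]])[0];c=toe-R@[-.042,0,-.008]
    return c-R@F@CT, R@F
def delta(tx,tz,th,ty=0):
    s=bot.read_state();p,R=tcp(tx,tz,th,ty)
    return (p-s['position']).round(4),Ro.from_matrix(R@np.array(s['tcp_rot']).T).as_rotvec().round(4)
def packnow():
    s=bot.read_state();T=np.array(s['tcp_rot']);c=s['position']+T@CT;R=T@F
    toe=c+R@[-.042,0,-.008];d=toe-[DEV[0],DEV[1],0];a=DEV[2]
    return dict(toe_dev=(Ro.from_euler('z',-a).apply(d)*1000).round(1),pitch=round(float(np.arcsin(R[2,0])),3),yaw_err=round(float(np.arctan2(R[1,0],R[0,0])-a),4),force=np.round(s['force'],1),t=s['time_s'])
E
python3 -c "
from tgt import *
print(delta(-.029,.05,.42));print(packnow());print(tcp(-.029,.05,.42)[0]);print('-y dev',-Rp(0)[:,1],'x dev',Rp(0)[:,0])"
```

```text
(array([ 0.0504,  0.2932, -0.0499]), array([-0.0642, -0.4108, -0.1556]))
{'toe_dev': array([ -14.1, -305.6,  122.2]), 'pitch': 0.005, 'yaw_err': 0.1582, 'force': array([-0.1, -1. , -2.3]), 't': 3.6}
[0.55779748 0.16608302 0.07584778]
-y dev [-0.23653685 -0.97162252 -0.        ] x dev [ 0.97162252 -0.23653685 -0.        ]
```

>>> play_rows([
  [1,0.005,0.0293,0,-0.0064,-0.0411,-0.0156],
  [1,0.005,0.0293,0,-0.0064,-0.0411,-0.0156],
  [1,0.005,0.0293,0,-0.0064,-0.0411,-0.0156],
  [1,0.005,0.0293,0,-0.0064,-0.0411,-0.0156],
  [1,0.005,0.0293,0,-0.0064,-0.0411,-0.0156],
  [1,0.005,0.0293,0,-0.0064,-0.0411,-0.0156],
  [1,0.005,0.0293,0,-0.0064,-0.0411,-0.0156],
  [1,0.005,0.0293,-0.01,-0.0064,-0.0411,-0.0156],
  [1,0.005,0.0293,-0.02,-0.0064,-0.0411,-0.0156],
  [1,0.005,0.0295,-0.02,-0.0064,-0.0411,-0.0156],
  [1,0,0,0,0,0,0],
  [1,0,0,0,0,0,0],
])

```text
time_s: 5.1
position: [0.554, 0.156, 0.0792]
tcp_rot: [[0.896, -0.234, 0.379], [-0.214, -0.972, -0.095], [0.39, 0.004, -0.921]]
force: [0.3, -0.2, -2.6]
opening: 0.525
```

Run:
```python
from tgt import *
print(packnow(),delta(-.029,.05,.42))
s=bot.read_state();T=np.array(s['tcp_rot']);c=s['position']+T@CT;R=T@F
B=np.array([[a*.042,b*.023,z*.008] for a in(-1,1) for b in(-1,1) for z in(-1,1)])@R.T+c
E=[(0,1),(2,3),(0,2),(1,3),(4,5),(6,7),(4,6),(5,7),(0,4),(1,5),(2,6),(3,7)]
bay=pts(DEV,[[-.043,-.0238,.018],[-.043,.0238,.018],[.043,.0238,.018],[.043,-.0238,.018]])
lip=pts(DEV,[[-.043,-.022,.0285],[-.043,.022,.0285],[-.038,.022,.0285],[-.038,-.022,.0285]])
dk=pts(DEV,[[-.09,-.065,.018],[-.09,.065,.018],[.09,.065,.018],[.09,-.065,.018]])
o=[]
for n,(x,y,w,h) in dict(top=(220,140,80,90),scene=(325,120,95,90)).items():
    im=bot.capture(n);cv2.imwrite(f"pics/{n}1.png",im);k=6 if n=="top" else 5.05
    k=400/w if n=="scene" else 400/w
    v=cv2.resize(im[y:y+h,x:x+w],(400,int(h*k)),interpolation=cv2.INTER_CUBIC)
    t=lambda X:np.round((proj(n,X)-[x,y]+.5)*k).astype(int)
    q=t(B)
    for i,j in E: cv2.line(v,tuple(map(int,q[i])),tuple(map(int,q[j])),(255,0,255),1)
    for P,col in((bay,(0,255,0)),(lip,(0,0,255)),(dk,(0,0,0))): cv2.polylines(v,[t(P).reshape(-1,1,2)],True,col,1)
    o.append(v[:380]if v.shape[0]>=380 else np.vstack([v,np.zeros((380-v.shape[0],400,3),np.uint8)]))
cv2.imwrite("pics/hover.png",np.hstack(o))
```

```text
{'toe_dev': array([-30.7, -11. ,  54.4]), 'pitch': 0.401, 'yaw_err': 0.0045, 'force': array([ 0.3, -0.2, -2.6]), 't': 5.1} (array([ 0.0038,  0.0101, -0.0034]), array([-0.0007, -0.0195, -0.0029]))
```

View pics/hover.png

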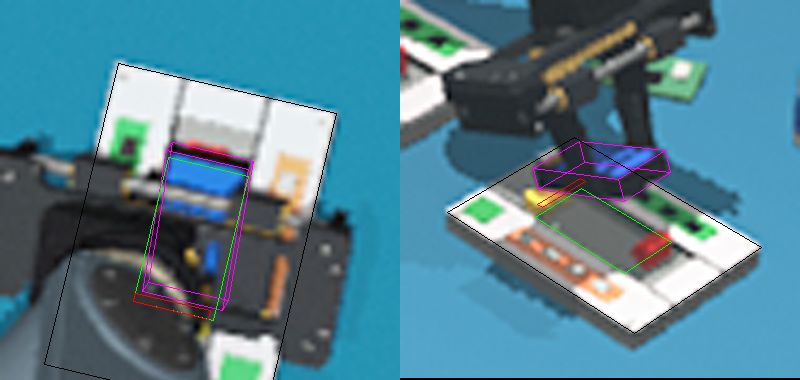

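In the overlay, the device outline and the held pack line up with the model in both views. The raised end is at top crop (205,160), and the deck edges match within about 1 px. The pack is still about 10 mm short in y, so I'll correct that.

>>> play_rows([
  [1,0.0038,0.0101,-0.0034,-0.0007,-0.0195,-0.0029],
  [1,0,0,0,0,0,0],
  [1,0,0,0,0,0,0],
])

```text
time_s: 5.58
position: [0.5587, 0.1658, 0.0772]
tcp_rot: [[0.886, -0.238, 0.399], [-0.217, -0.971, -0.097], [0.41, -0.001, -0.912]]
force: [-0.6, -0.7, -2.2]
opening: 0.524
```

```bash
python3 -c "
from tgt import *
print(packnow(),delta(-.029,.05,.42),delta(-.029,.012,.42))"
```

```text
{'toe_dev': array([-27.9,   0. ,  51.3]), 'pitch': 0.423, 'yaw_err': -0.0015, 'force': array([-0.6, -0.7, -2.2]), 't': 5.575} (array([-0.0009,  0.0003, -0.0014]), array([-0.0003,  0.0028,  0.001 ])) (array([-0.0009,  0.0003, -0.0394]), array([-0.0003,  0.0028,  0.001 ]))
```

>>> play_rows([
  [1,0,0.0003,-0.012,0,0,0],
  [1,0,0,-0.012,0,0,0],
  [1,0,0,-0.009,0,0,0],
  [1,0,0,-0.006,0,0,0],
  [1,0,0,0,0,0,0],
])

```text
time_s: 6.2
position: [0.5633, 0.1667, 0.043]
tcp_rot: [[0.891, -0.235, 0.388], [-0.217, -0.972, -0.092], [0.399, -0.002, -0.917]]
force: [-0.1, 0.0, -1.6]
opening: 0.526
```

```bash
python3 -c "
from tgt import *
print(packnow(),delta(-.028,.007,.42))"
```

```text
{'toe_dev': array([-24. ,   1.9,  17.7]), 'pitch': 0.41, 'yaw_err': 0.0004, 'force': array([-0.1,  0. , -1.6]), 't': 6.2} (array([-0.0045, -0.0008, -0.0102]), array([-0.0042, -0.0092, -0.0012]))
```

>>> play_rows([
  [1,-0.0045,-0.0008,0,-0.004,-0.009,-0.001],
  [1,0,0,0,0,0,0],
  [1,0,0,-0.005,0,0,0],
  [1,0,0,0,0,0,0],
])

```text
time_s: 6.7
position: [0.5624, 0.1662, 0.0425]
tcp_rot: [[0.892, -0.234, 0.386], [-0.215, -0.972, -0.093], [0.397, -0.0, -0.918]]
force: [0.6, -0.2, -1.4]
opening: 0.526
```

```bash
python3 -c "
from tgt import *
print(packnow(),delta(-.029,.006,.42))"
```

```text
{'toe_dev': array([-24.9,   1.1,  17.2]), 'pitch': 0.409, 'yaw_err': 0.0026, 'force': array([ 0.6, -0.2, -1.4]), 't': 6.7} (array([-0.0046, -0.0001, -0.0106]), array([-0.003 , -0.0109, -0.0028]))
```

The last move barely lowered the pack, with the toe near deck height. I'll look before pushing on.

```bash
cat > look.py <<'E'
import sys
from tgt import *
def look(name,model=True):
    s=bot.read_state();T=np.array(s['tcp_rot']);c=s['position']+T@CT;R=T@F
    B=np.array([[a*.042,b*.023,z*.008] for a in(-1,1) for b in(-1,1) for z in(-1,1)])@R.T+c
    E=[(0,1),(2,3),(0,2),(1,3),(4,5),(6,7),(4,6),(5,7),(0,4),(1,5),(2,6),(3,7)]
    bay=pts(DEV,[[-.043,-.0238,.018],[-.043,.0238,.018],[.043,.0238,.018],[.043,-.0238,.018]])
    o=[]
    for n,(x,y,w,h) in dict(top=(225,145,70,80),scene=(330,130,85,75)).items():
        im=bot.capture(n);cv2.imwrite(f"pics/{n}_{name}.png",im);k=(320 if n=="top" else 480)/w
        v=cv2.resize(im[y:y+h,x:x+w],(int(round(w*k)),int(h*k)),interpolation=cv2.INTER_CUBIC)
        t=lambda X:np.round((proj(n,X)-[x,y]+.5)*k).astype(int)
        if model:
            q=t(B)
            for i,j in E: cv2.line(v,tuple(map(int,q[i])),tuple(map(int,q[j])),(255,0,255),1)
            cv2.polylines(v,[t(bay).reshape(-1,1,2)],True,(0,255,0),1)
        o.append(np.vstack([v,np.zeros((440,v.shape[1],3),np.uint8)])[:440])
    cv2.imwrite(f"pics/{name}.png",np.hstack(o))
if __name__=="__main__": look(sys.argv[1],len(sys.argv)<3)
E
python3 look.py ins1; python3 -c "
from tgt import *
s=bot.read_state();print(s['position'],s['force'],s['moment'],s['qvel'],s['joint_positions'])"
```

```text
[0.56229279 0.16618885 0.04250634] [-0.40217767 -0.18101187 -2.10024521] [ 0.15719678  0.38516806 -0.01075364] [-0.06244494 -0.1188678  -0.00447348 -0.05261328 -0.02597397 -0.0152399 ] [ 10.41238106  40.57379331 110.49263497 -51.94664959  11.79613758
 163.52173777]
```

View pics/ins1.png

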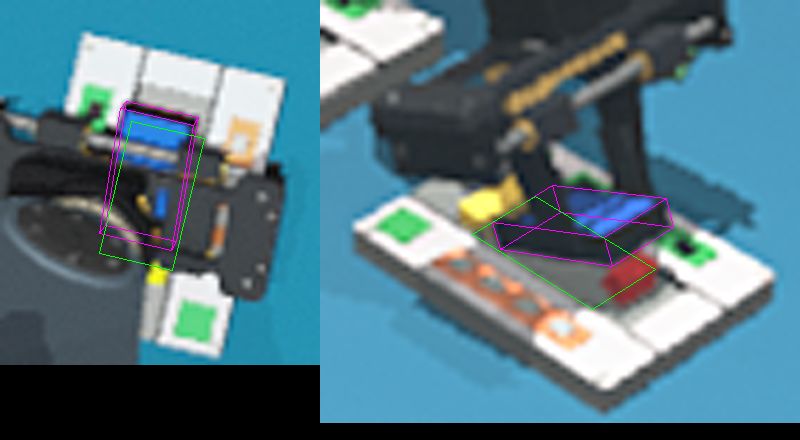

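Not contact: joint 6 is at 163.52° (limit 163.58°) with joint 5 only 11.8°, so tilting the tool this way runs out of wrist range. The picture shows the pack still clear above the bay, blue label at scene crop (625,215).

I'll set it down on clear bench near (0.50, 0.0). Then I'll regrip with the tool tilted against the pack, so the tool is about vertical when the pack is raised.

>>> play_rows([
  [1,0,0,0.03,0,0.03,0],
  [1,0,0,0.03,0,0.03,0],
  [1,0,0,0.03,0,0.03,0],
  [1,-0.006,-0.02,0,0.02,0.05,0.01],
  [1,-0.006,-0.02,0,0.02,0.05,0.01],
  [1,-0.006,-0.02,0,0.02,0.05,0.01],
  [1,-0.006,-0.02,0,0.01,0.05,0.01],
  [1,-0.006,-0.02,0,0.01,0.05,0.01],
  [1,-0.006,-0.02,0,0.01,0.03,0.01],
  [1,-0.006,-0.02,0,0,0,0.01],
  [1,-0.006,-0.026,0,0,0,0.01],
  [1,0,0,0,0,0,0],
])

```text
time_s: 8.3
position: [0.5148, -0.0027, 0.1261]
tcp_rot: [[0.987, -0.158, 0.039], [-0.158, -0.987, 0.0], [0.038, -0.007, -0.999]]
force: [0.4, 0.3, -1.8]
opening: 0.522
```

```bash
cat >> tgt.py <<'E'
def dflat(x,y,z,yaw,th=0):
    s=bot.read_state();R=(Ro.from_euler('z',yaw)*Ro.from_rotvec([0,-th,0])).as_matrix()@F
    return (np.array([x,y,z])-s['position']).round(4),Ro.from_matrix(R@np.array(s['tcp_rot']).T).as_rotvec().round(4),s['position'].round(4),s['joint_positions'].round(1),s['time_s'],s['opening'],s['force'].round(1)
E
python3 -c "
from tgt import *
print(dflat(.515,0,.0045,-.16))"
```

```text
(array([ 0.0002,  0.0027, -0.1216]), array([-0.0004,  0.0388, -0.001 ]), array([ 0.5148, -0.0027,  0.1261]), array([-13.1,  29.5, 104.7,   0.8,  43.7,  85.5]), 8.3, 0.5220925873921214, array([ 0.4,  0.3, -1.8]))
```

>>> play_rows([
  [1,0,0.0027,-0.04,0,0.0388,-0.001],
  [1,0,0,-0.04,0,0,0],
  [1,0,0,-0.025,0,0,0],
  [1,0,0,-0.0115,0,0,0],
  [1,0,0,0,0,0,0],
  [1,0,0,0,0,0,0],
])

```text
time_s: 9.05
position: [0.516, 0.0013, 0.0105]
tcp_rot: [[0.988, -0.156, 0.002], [-0.156, -0.988, 0.0], [0.002, -0.001, -1.0]]
force: [0.3, -0.5, -0.7]
opening: 0.526
```

```bash
python3 -c "
from tgt import *
print(dflat(.515,0,.0035,-.16))"
```

```text
(array([-0.001 , -0.0013, -0.007 ]), array([-0.0002,  0.0022, -0.0029]), array([0.516 , 0.0013, 0.0105]), array([-1.230e+01,  4.220e+01,  1.062e+02,  1.000e-01,  3.140e+01,
        8.660e+01]), 9.05, 0.5264347275677187, array([ 0.3, -0.5, -0.7]))
```

>>> play_rows([
  [1,-0.001,-0.001,-0.0035,0,0,0],
  [1,0,0,0,0,0,0],
  [1,0,0,-0.0025,0,0,0],
  [1,0,0,0,0,0,0],
  [1,0,0,0,0,0,0],
])

```text
time_s: 9.68
position: [0.5144, 0.0002, 0.0042]
tcp_rot: [[0.988, -0.157, 0.001], [-0.157, -0.988, 0.0], [0.001, -0.001, -1.0]]
force: [-1.3, -0.0, 6.2]
opening: 0.526
```

Seated on the bench (6 N up). Release, lift, tilt the tool and go back down.

>>> play_rows([
  [0,0,0,0,0,0,0],
  [0,0,0,0,0,0,0],
  [0,0,0,0,0,0,0],
  [0,0,0,0,0,0,0],
  [0,0,0,0.02,0,0,0],
  [0,0,0,0.02,0,0,0],
  [0,0,0,0,0.022,0.1383,0],
  [0,0,0,0,0.022,0.1383,0],
  [0,0,0,0,0.022,0.1383,0],
  [0,0,0,0,0,0,0],
])

```text
time_s: 10.92
position: [0.5159, -0.0002, 0.0423]
tcp_rot: [[0.903, -0.157, -0.4], [-0.143, -0.988, 0.064], [-0.406, -0.001, -0.914]]
force: [0.0, 0.2, 0.0]
opening: 1.003
```

```bash
python3 -c "
from tgt import *
p=pts([.5006,.0024,-.157],[[.014,0,.0065]])[0];print(dflat(*p,-.157,-.42))"
```

```text
(array([-0.0015,  0.0005, -0.0358]), array([-0.0003,  0.0025,  0.0008]), array([ 5.159e-01, -2.000e-04,  4.230e-02]), array([-11.8,  46.8,  87.6,  -1.2,  69.6,  87.9]), 10.925, 1.0031080623848134, array([0. , 0.2, 0. ]))
```

>>> play_rows([
  [0,-0.0015,0.0005,-0.015,0,0.0025,0],
  [0,0,0,-0.015,0,0,0],
  [0,0,0,-0.005,0,0,0],
  [0,0,0,0,0,0,0],
  [0,0,0,0,0,0,0],
])

```text
time_s: 11.55
position: [0.5128, 0.0007, 0.0089]
tcp_rot: [[0.901, -0.157, -0.404], [-0.143, -0.988, 0.065], [-0.409, -0.0, -0.912]]
force: [-0.0, 0.2, 0.5]
opening: 0.998
```

```bash
python3 look.py rel x; python3 -c "
from tgt import *
p=pts([.5006,.0024,-.157],[[.014,0,.0065]])[0];print(dflat(*p,-.157,-.42))
im=cv2.imread('pics/top_rel.png');B={'top':(300,165,50,60)}
s=cv2.imread('pics/scene_rel.png');x,y=map(int,proj('scene',[[.5,.0024,.008]])[0]);print(x,y);a=s[y-30:y+30,x-40:x+40];x,y=map(int,proj('top',[[.5,.0024,.008]])[0]);b=im[y-30:y+30,x-40:x+40]
cv2.imwrite('pics/rel2.png',cv2.resize(np.hstack([b,a]),None,fx=5,fy=5,interpolation=cv2.INTER_CUBIC))"
```

```text
(array([ 0.0015, -0.0005, -0.0025]), array([-0.0006, -0.0014,  0.0006]), array([0.5129, 0.0007, 0.009 ]), array([-11.8,  49.7,  88.1,  -1.2,  66.3,  88. ]), 11.65, 1.0024097307959872, array([-1. , -0.1,  0.2]))
330 203
```

View pics/rel2.png

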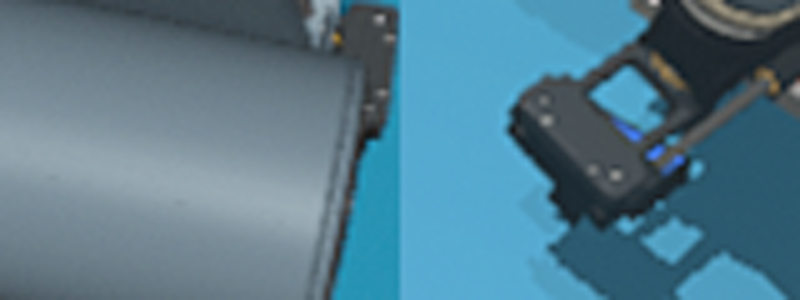

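The arm hides most of the view, but the blue label is visible between the fingers at (660,150). Close and lift.

>>> play_rows([
  [0,0.0015,-0.0005,-0.0022,0,0,0],
  [0,0,0,0,0,0,0],
  [1,0,0,0,0,0,0],
  [1,0,0,0,0,0,0],
  [1,0,0,0,0,0,0],
  [1,0,0,0,0,0,0],
  [1,0,0,0,0,0,0],
  [1,0,0,0,0,0,0],
])

```text
time_s: 12.65
position: [0.5141, 0.0003, 0.0065]
tcp_rot: [[0.901, -0.157, -0.405], [-0.143, -0.988, 0.065], [-0.41, -0.0, -0.912]]
force: [-0.0, -0.8, -0.5]
opening: 0.521
```

```bash
cat > up.py <<'E'
from tgt import *
s=bot.read_state();T=np.array(s['tcp_rot']);Rpk=Ro.from_euler('z',-.157).as_matrix()
c=np.array([.5006,.0024,.008]);print('pack local tcp',Rpk.T@(s['position']-c),'yaw',np.arctan2(T[1,0],T[0,0]))
print('CT',T.T@(c-s['position']),'pack R in tool',Ro.from_matrix(T.T@Rpk@F).as_rotvec(),s['position'],s['opening'],s['force'],s['joint_positions'].round(1))
E
python3 up.py
```

```text
pack local tcp [ 1.36639433e-02  6.30352482e-06 -1.52172101e-03] yaw -0.15737520279585152
CT [-1.30867502e-02  1.29085538e-05  4.21376581e-03] pack R in tool [-0.00042483  0.42241535 -0.0004437 ] [5.14096873e-01 2.69789049e-04 6.47827899e-03] 0.5207117204218679 [-0.00470453 -0.82073884 -0.48223967] [-11.8  50.   87.9  -1.2  66.3  88. ]
```

```bash
python3 - <<'E'
s=open('tgt.py').read()
s=s.replace("CT=np.array([-.0140,0,-.0047])","A=.4224;CT=np.array([-.0131,0,.0042])")
s=s.replace("return c-R@F@CT, R@F","T=Rp(th-A)@F;return c-T@CT, T").replace("R=T@F\n    toe","R=T@F@Ro.from_rotvec([0,-A,0]).as_matrix()\n    toe")
open('tgt.py','w').write(s)
l=open('look.py').read().replace("R=T@F\n","R=T@F@Ro.from_rotvec([0,-A,0]).as_matrix()\n");open('look.py','w').write(l)
E
python3 -c "
from tgt import *
print(packnow(),delta(-.028,.05,.42))"
```

```text
{'toe_dev': array([ -37.9, -176. ,    0. ]), 'pitch': -0.0, 'yaw_err': 0.0813, 'force': array([-0. , -0.8, -0.5]), 't': 12.65} (array([0.0431, 0.166 , 0.0721]), array([-0.083 , -0.4118, -0.0801]))
```

>>> play_rows([
  [1,0,0,0.02,0,0,0],
  [1,0,0,0.04,0,0,0],
  [1,0,0,0.04,-0.0104,-0.0515,-0.01],
  [1,0.0054,0.0208,0,-0.0104,-0.0515,-0.01],
  [1,0.0054,0.0208,0,-0.0104,-0.0515,-0.01],
  [1,0.0054,0.0208,0,-0.0104,-0.0515,-0.01],
  [1,0.0054,0.0208,0,-0.0104,-0.0515,-0.01],
  [1,0.0054,0.0208,0,-0.0104,-0.0515,-0.01],
  [1,0.0054,0.0208,0,-0.0104,-0.0515,-0.01],
  [1,0.0054,0.0208,0,-0.0104,-0.0515,-0.01],
  [1,0.0054,0.0208,0,0,0,0],
  [1,0,0,0,0,0,0],
])

```text
time_s: 14.15
position: [0.5582, 0.1681, 0.1072]
tcp_rot: [[0.972, -0.234, -0.001], [-0.234, -0.972, 0.001], [-0.001, -0.001, -1.0]]
force: [-0.4, -0.9, -1.5]
opening: 0.525
```

```bash
python3 -c "
from tgt import *
print(packnow(),delta(-.028,.05,.42),bot.read_state()['joint_positions'].round(1))"
```

```text
{'toe_dev': array([-27.5,   1.9,  78.5]), 'pitch': 0.421, 'yaw_err': 0.0021, 'force': array([-0.4, -0.9, -1.5]), 't': 14.15} (array([-0.0009, -0.0018, -0.0286]), array([-0.0002,  0.0014, -0.0024])) [5.800e+00 3.580e+01 9.390e+01 1.000e-01 5.030e+01 1.093e+02]
```

>>> play_rows([
  [1,-0.001,-0.0018,-0.015,0,0,-0.0024],
  [1,0,0,-0.0136,0,0,0],
  [1,0,0,0,0,0,0],
  [1,0,0,0,0,0,0],
])

```text
time_s: 14.65
position: [0.5563, 0.1644, 0.0774]
tcp_rot: [[0.971, -0.24, -0.003], [-0.24, -0.971, 0.0], [-0.003, 0.0, -1.0]]
force: [-0.4, -0.4, -1.9]
opening: 0.524
```

```bash
python3 look.py hov2; python3 -c "
from tgt import *
print(packnow(),delta(-.028,.022,.42))"
```

```text
{'toe_dev': array([-28.2,  -1.5,  49.4]), 'pitch': 0.421, 'yaw_err': -0.0028, 'force': array([ 1. , -0.1, -1.4]), 't': 14.75} (array([ 0.0006,  0.0015, -0.0274]), array([0.    , 0.0006, 0.0027]))
```

View pics/hov2.png

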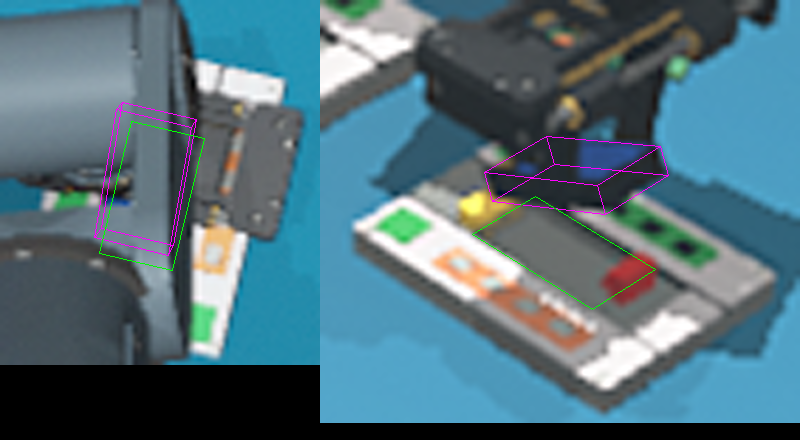

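The scene view shows the pack filling the magenta model outline just above the bay, so there was no slip (scene crop 575,175). Lower in steps.

>>> play_rows([
  [1,0.0006,0.0015,-0.01,0,0,0.0027],
  [1,0,0,-0.01,0,0,0],
  [1,0,0,-0.0074,0,0,0],
  [1,0,0,0,0,0,0],
  [1,0,0,0,0,0,0],
])

```text
time_s: 15.38
position: [0.557, 0.1664, 0.0504]
tcp_rot: [[0.972, -0.236, -0.002], [-0.236, -0.972, 0.0], [-0.002, 0.0, -1.0]]
force: [-0.1, 0.4, -2.1]
opening: 0.527
```

```bash
python3 -c "
from tgt import *
print(packnow(),delta(-.029,.008,.42))"
```

```text
{'toe_dev': array([-28.3,   0.1,  21.8]), 'pitch': 0.42, 'yaw_err': 0.0004, 'force': array([-0.1,  0.4, -2.1]), 't': 15.375} (array([-0.0007,  0.0001, -0.0138]), array([ 0.0001,  0.0001, -0.0004]))
```

>>> play_rows([
  [1,0,0,-0.006,0,0,0],
  [1,0,0,-0.006,0,0,0],
  [1,0,0,0,0,0,0],
  [1,0,0,-0.001,0,0,0],
  [1,0,0,0,0,0,0],
])

```text
time_s: 16.0
position: [0.557, 0.1664, 0.0375]
tcp_rot: [[0.972, -0.236, -0.002], [-0.236, -0.972, 0.0], [-0.002, 0.0, -1.0]]
force: [-0.6, 0.3, -1.7]
opening: 0.525
```

```bash
python3 -c "
from tgt import *
print(packnow(),delta(-.0375,.0065,.42))"
```

```text
{'toe_dev': array([-28.3,   0.1,   8.9]), 'pitch': 0.42, 'yaw_err': 0.0003, 'force': array([-0.6,  0.3, -1.7]), 't': 16.0} (array([-0.009 ,  0.0021, -0.0024]), array([ 0.0001,  0.0003, -0.0003]))
```

The toe is inside the bay with no side contact. Touch the floor, then slide back under the lip.

>>> play_rows([
  [1,0,0,-0.0015,0,0,0],
  [1,0,0,0,0,0,0],
  [1,0,0,-0.001,0,0,0],
  [1,0,0,0,0,0,0],
])

```text
time_s: 16.5
position: [0.5569, 0.1664, 0.0349]
tcp_rot: [[0.972, -0.236, -0.002], [-0.236, -0.972, 0.0], [-0.002, 0.0, -1.0]]
force: [-0.4, -0.0, -2.1]
opening: 0.528
```

```bash
python3 -c "
from tgt import *
print(packnow(),delta(-.035,.0065,.42))"
```

```text
{'toe_dev': array([-28.4,   0.1,   6.3]), 'pitch': 0.42, 'yaw_err': 0.0004, 'force': array([-0.4, -0. , -2.1]), 't': 16.5} (array([-0.0065,  0.0015,  0.0002]), array([ 0.0001,  0.0001, -0.0003]))
```

>>> play_rows([
  [1,-0.0033,0.0008,0,0,0,0],
  [1,-0.0033,0.0007,0,0,0,0],
  [1,0,0,0,0,0,0],
  [1,0,0,0,0,0,0],
])

```text
time_s: 17.0
position: [0.5503, 0.1679, 0.035]
tcp_rot: [[0.972, -0.236, -0.002], [-0.236, -0.972, 0.0], [-0.002, 0.0, -1.0]]
force: [0.9, 0.1, -2.5]
opening: 0.523
```

```bash
python3 -c "
from tgt import *
print(packnow(),delta(-.0365,.0065,.36))"
```

```text
{'toe_dev': array([-35.1,  -0. ,   6.4]), 'pitch': 0.42, 'yaw_err': 0.0004, 'force': array([ 0.9,  0.1, -2.5]), 't': 17.0} (array([ 0.0002, -0.0001, -0.0028]), array([ 0.0143,  0.0586, -0.0004]))
```

>>> play_rows([
  [1,0,0,-0.0015,0.007,0.029,0],
  [1,0,0,-0.0013,0.007,0.029,0],
  [1,0,0,0,0,0,0],
  [1,-0.0015,0.0004,0,0,0,0],
  [1,0,0,0,0,0,0],
])

```text
time_s: 17.62
position: [0.5497, 0.1681, 0.0325]
tcp_rot: [[0.97, -0.236, -0.058], [-0.235, -0.972, 0.014], [-0.059, -0.0, -0.998]]
force: [3.3, -1.3, -1.9]
opening: 0.522
```

```bash
python3 look.py lean0; python3 -c "
from tgt import *
print(packnow())"
```

```text
{'toe_dev': array([-37.4,   0. ,   6.6]), 'pitch': 0.363, 'yaw_err': 0.0007, 'force': array([ 2.8, -1.2, -2.1]), 't': 17.725}
```

View pics/lean0.png

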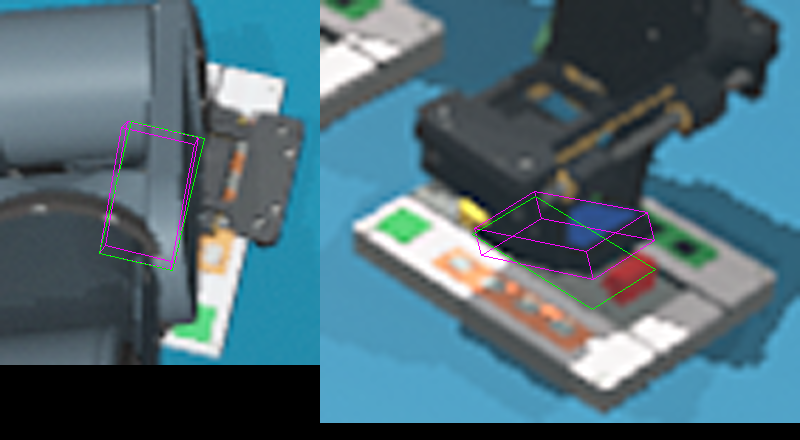

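The toe is hooked: about 3 N from the end wall at toe x = -37.4 mm, as the geometry predicts. The pack lies under the lip with its raised end over the red catch at (630,278). Ease the tilt down a little and release.

>>> play_rows([
  [1,0.0005,0,-0.0012,0.005,0.021,0],
  [1,0,0,0,0,0,0],
  [0.45,0,0,0,0,0,0],
  [0.3,0,0,0,0,0,0],
  [0,0,0,0,0,0,0],
  [0,0,0,0,0,0,0],
  [0,0,0,0,0,0,0],
  [0,0,0,0,0,0,0],
])

```text
time_s: 18.73
position: [0.5492, 0.1683, 0.031]
tcp_rot: [[0.968, -0.236, -0.081], [-0.235, -0.972, 0.019], [-0.084, 0.0, -0.997]]
force: [0.4, -0.0, -0.6]
opening: 0.974
```

>>> play_rows([
  [0,0,0,0.03,0,0,0],
  [0,0,0,0.03,0,0,0],
  [0,0,0,0.03,0,0,0],
  [1,0,0,0,-0.01,-0.04,0],
  [1,0,0,0,-0.01,-0.041,0],
  [1,0,0,0,0,0,0],
  [1,0,0,0,0,0,0],
  [1,0,0,0,0,0,0],
])

```text
time_s: 19.73
position: [0.5497, 0.1682, 0.1208]
tcp_rot: [[0.972, -0.236, -0.0], [-0.236, -0.972, -0.0], [-0.0, 0.001, -1.0]]
force: [1.2, 0.8, 0.3]
opening: 0.517
```

```bash
sed -i 's/^if __name__/def ref(n,v,x,y,k): pass\nif __name__/' look.py
python3 - <<'E'
from tgt import *
p=pts(DEV,[[.022,0,.06]])[0];print(dflat(*p,DEV[2]))
B0=np.array([[a*.042,b*.023,z*.008] for a in(-1,1) for b in(-1,1) for z in(-1,1)])
Ed=[(0,1),(2,3),(0,2),(1,3),(4,5),(6,7),(4,6),(5,7),(0,4),(1,5),(2,6),(3,7)]
n="scene";x,y,w,h=330,130,85,75;k=9
im=bot.capture(n);v=cv2.resize(im[y:y+h,x:x+w],None,fx=k,fy=k,interpolation=cv2.INTER_CUBIC)[:590]
R=Rp(.32);toe=pts(DEV,[[-.038,0,.006]])[0];B=B0@R.T+toe-R@[-.042,0,-.008]
q=((proj(n,B)-[x,y]+.5)*k).round().astype(int)
for i,j in Ed: cv2.line(v,tuple(map(int,q[i])),tuple(map(int,q[j])),(255,0,255),1)
cv2.imwrite("pics/lean1.png",v)
E
```

```text
(array([ 0.0093, -0.0024, -0.0608]), array([ 0.0005, -0.0003, -0.0001]), array([0.5497, 0.1682, 0.1208]), array([  5.9,  34.2,  94.6,  -0. ,  51.2, 109.6]), 19.725, 0.5174117506188667, array([1.2, 0.8, 0.3]))
```

View pics/lean1.png

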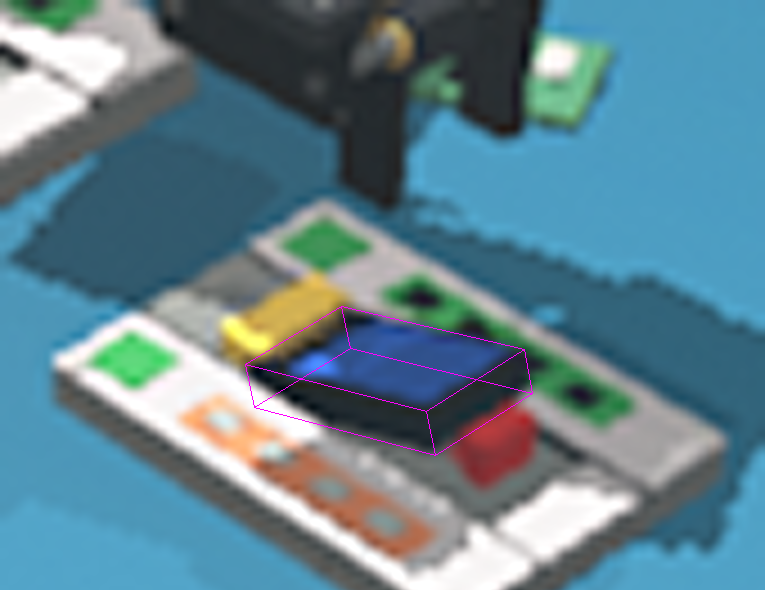

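The pack leans as modelled. The contact end is under the yellow lip (285,315) and the raised end rests on the red catch (495,440). Finish closing the fingers while moving above the press point (device x = 22 mm).

>>> play_rows([
  [1,0.0047,-0.0012,0,0,0,0],
  [1,0.0046,-0.0012,0,0,0,0],
  [1,0,0,0,0,0,0],
  [1,0,0,0,0,0,0],
  [1,0,0,-0.03,0,0,0],
  [1,0,0,-0.03,0,0,0],
  [1,0,0,0,0,0,0],
  [1,0,0,0,0,0,0],
])

```text
time_s: 20.78
position: [0.5591, 0.166, 0.0616]
tcp_rot: [[0.972, -0.236, 0.001], [-0.236, -0.972, -0.0], [0.001, 0.0, -1.0]]
force: [-0.7, 0.2, -0.4]
opening: 0.003
```

Run:
```python
from tgt import *
p=pts(DEV,[[.022,0,.045]])[0];print(dflat(*p,DEV[2]))
```

```text
(array([-0.0001, -0.0002, -0.0166]), array([ 0.0004,  0.0008, -0.0004]), array([0.5591, 0.166 , 0.0616]), array([  5.6,  39.9,  95.3,  -0. ,  44.8, 109.3]), 20.775, 0.0030779084027747565, array([-0.7,  0.2, -0.4]))
```

>>> play_rows([
  [1,0,0,-0.008,0,0,0],
  [1,0,0,-0.006,0,0,0],
  [1,0,0,-0.003,0,0,0],
  [1,0,0,-0.003,0,0,0],
  [1,0,0,-0.003,0,0,0],
  [1,0,0,0,0,0,0],
])

```text
time_s: 21.52
position: [0.5581, 0.1658, 0.0377]
tcp_rot: [[0.972, -0.236, -0.001], [-0.236, -0.972, -0.001], [-0.001, 0.001, -1.0]]
force: [-1.0, -0.2, -1.0]
opening: 0.005
```

>>> play_rows([
  [1,0,0,-0.002,0,0,0],
  [1,0,0,-0.002,0,0,0],
  [1,0,0,0,0,0,0],
])

```text
time_s: 21.9
position: [0.5582, 0.1659, 0.0336]
tcp_rot: [[0.972, -0.236, -0.001], [-0.236, -0.972, -0.001], [-0.001, 0.001, -1.0]]
force: [-0.5, 1.1, -0.0]
opening: 0.007
```

>>> play_rows([
  [1,0,0,-0.003,0,0,0],
  [1,0,0,-0.003,0,0,0],
  [1,0,0,0,0,0,0],
])

```text
time_s: 22.28
position: [0.5583, 0.1659, 0.0276]
tcp_rot: [[0.972, -0.236, -0.001], [-0.236, -0.972, -0.001], [-0.001, 0.001, -1.0]]
force: [-0.2, -0.4, -0.3]
opening: 0.003
```

Run:
```python
from h import *
x,y,w,h=330,130,85,65;v=cv2.resize(bot.capture("scene")[y:y+h,x:x+w],None,fx=9,fy=9,interpolation=cv2.INTER_CUBIC)
cv2.imwrite("pics/press1.png",v)
```

```text
(no output)
```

View pics/press1.png

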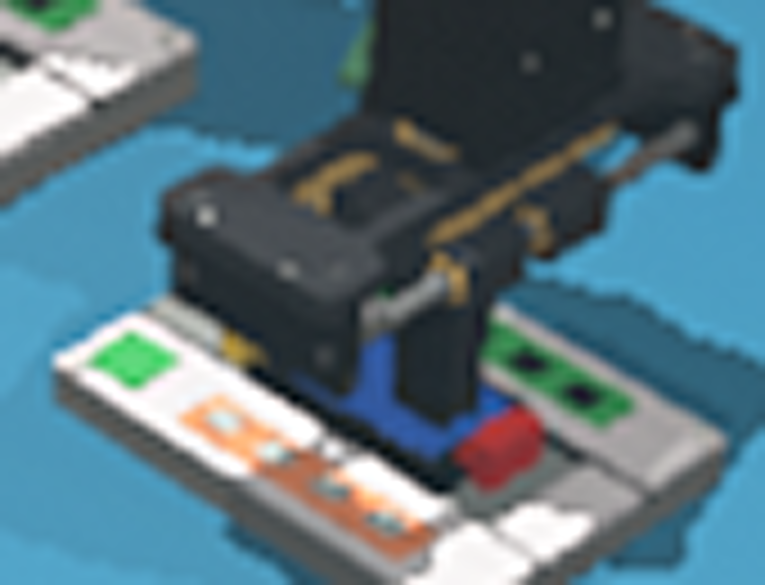

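The picture shows the pack nearly flat, the closed fingertips on its label at (440,410) and the red catch against its end at (500,450). I'll keep pressing to the floor.

>>> play_rows([
  [1,0,0,-0.002,0,0,0],
  [1,0,0,-0.002,0,0,0],
  [1,0,0,-0.001,0,0,0],
  [1,0,0,0,0,0,0],
])

```text
time_s: 22.82
position: [0.5584, 0.1659, 0.0228]
tcp_rot: [[0.972, -0.236, -0.001], [-0.236, -0.972, -0.001], [-0.0, 0.001, -1.0]]
force: [-0.2, -0.5, -0.5]
opening: 0.007
```

>>> play_rows([
  [1,0,0,-0.001,0,0,0],
  [1,0,0,0,0,0,0],
  [1,0,0,-0.001,0,0,0],
  [1,0,0,0,0,0,0],
  [1,0,0,0,0,0,0],
])

```text
time_s: 23.45
position: [0.5586, 0.1659, 0.0224]
tcp_rot: [[0.972, -0.236, 0.0], [-0.236, -0.972, -0.001], [0.0, 0.0, -1.0]]
force: [-2.8, -1.6, 11.3]
opening: 0.004
```

Firm stop at z = 22.4 mm with 11 N, which matches a flat pack (top at 22 mm). One slightly firmer press, then retreat well clear for the last check.

>>> play_rows([
  [1,0,0,-0.001,0,0,0],
  [1,0,0,0,0,0,0],
  [1,0,0,0.02,0,0,0],
  [1,0,0,0.04,0,0,0],
  [1,0,0,0.05,0,0,0],
  [1,0,0,0.05,0,0,0],
  [1,0,-0.05,0,0,0,0],
  [1,0,-0.055,0,0,0,0],
  [1,0,-0.055,0,0,0,0],
  [1,0,-0.055,0,0,0,0],
  [1,0,-0.055,0,0,0,0],
  [1,0,-0.05,0,0,0,0],
])

```text
time_s: 24.95
position: [0.5584, -0.1561, 0.1798]
tcp_rot: [[0.972, -0.237, 0.0], [-0.237, -0.972, -0.001], [0.0, 0.001, -1.0]]
force: [1.6, -0.6, -0.3]
opening: 0.004
```

Run:
```python
from tgt import *
s=bot.read_state();print(s['time_s'],s['position'],s['force'])
B0=np.array([[a*.042,b*.023,z] for a in(-1,1) for b in(-1,1) for z in(.006,.022)])
bx=pts(DEV,B0+[-.0005,0,0]);o=[]
for n,(x,y,w,h) in dict(top=(235,150,45,65),scene=(340,145,65,55)).items():
    im=bot.capture(n);cv2.imwrite(f"pics/{n}_end.png",im);k=8 if n=="top" else 6.6
    v=cv2.resize(im[y:y+h,x:x+w],None,fx=k,fy=k,interpolation=cv2.INTER_CUBIC)
    q=((proj(n,bx[[1,3,7,5]])-[x,y]+.5)*k).round().astype(np.int32).reshape(-1,1,2)
    cv2.polylines(v,[q],True,(255,0,255),1);o.append(np.vstack([v,np.zeros((520,v.shape[1],3),np.uint8)])[:520])
    old=cv2.imread(f"pics/{n}0.png")
cv2.imwrite("pics/end.png",np.hstack(o));print(np.hstack(o).shape)
```

```text
24.95 [ 0.55839298 -0.15611173  0.17979879] [ 1.60017185 -0.64842748 -0.2772052 ]
(520, 789, 3)
```

View pics/end.png

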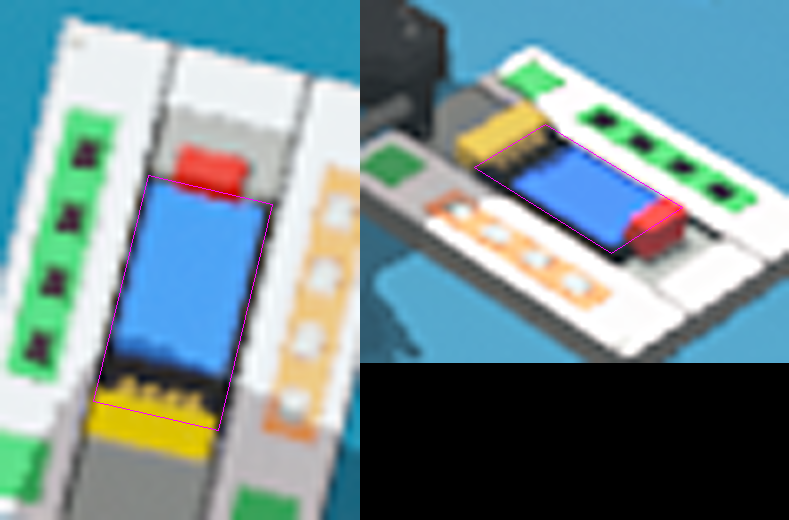

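The final view shows the pack flat and inside the predicted home outline in both cameras. The yellow lip is over its contact end (155,410) and the red catch overlaps its other end (210,175). A numeric check of the catch and the bystanders comes before hand-in.

Run:
```python
from h import *
for n,(x,y,w,h) in dict(top=(225,150,66,75),scene=(330,148,85,55)).items():
  for f in(f"{n}0",f"{n}_end"):
    u=cv2.imread(f"pics/{f}.png")[y:y+h,x:x+w].astype(int);v,c=np.nonzero((u[...,2]>130)&(u[...,1]<90));print(f,len(v),c.mean()+x,v.mean()+y)
a,b=(cv2.imread(f"pics/scene{s}.png") for s in("0","_end"))
for nm,(x,y,w,h) in dict(spare=(238,250,45,32),driver=(350,255,55,60),fan=(300,278,40,32),board=(365,128,36,18),cleaner=(415,125,26,36),spudger=(165,275,62,22)).items():
    d=np.abs(a[y:y+h,x:x+w].astype(int)-b[y:y+h,x:x+w]).max(2);print(nm,(d>60).sum(),d.size)
```

```text
top0 37 260.9189189189189 171.6216216216216
top_end 39 260.6923076923077 171.66666666666666
scene0 42 384.73809523809524 179.04761904761904
scene_end 45 384.5333333333333 179.22222222222223
spare 0 1440
driver 4 3300
fan 0 1280
board 0 648
cleaner 0 936
spudger 203 1364
```

The catch is back at its shut position, within 0.3 px of the start in both views. The spudger's 203 changed pixels lie where the arm's shadow was at the start, and the arm never went near it.

```bash
python3 -c "
from rig import bot
print(bot.read_state()['time_s']);print(bot.hand_in())"
```

```text
25.05
the job is handed in; nothing more can be done
None
```

The blue-labelled pack is in the smaller device's bay, lying flat with the red catch shut over it. I handed the job in at 25.05 s; no verdict is reported.

**How it went:** My first grip brought the wrist to a joint limit before the toe could enter the bay. I set the pack down on clear bench and regripped it with the tool tilted. Then I hooked the contact end under the yellow lip, released the pack so it leaned on the catch, and pressed it down with closed fingers.

**Last checks:**
- **Seating:** the press came to a firm stop at 22.4 mm with 11 N, against 22 mm expected for a flat pack. The pack matches its home outline in both cameras.
- **Catch:** it is back at its shut position, within 0.3 px of the start image in both views.
- **Bystanders:** the spare pack, fan, board and cleaner show no image change, and the driver's area only 4 pixels. About 200 pixels changed around the spudger; I put that down to the arm's shadow moving, since the arm never went near it, but I did not look at it separately.
- **Disagreement:** I expected 3 to 8 N from the catch during pressing. The readings between steps showed almost no force until the pack reached the floor.

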